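Swing the tamper upright and stand it in its tray

ROBOT

A 7-joint arm with a two-finger parallel gripper is mounted at the origin on a cart in front of the work surface, level with it; the furniture and walls round the work are solid. World frame = base frame: x ahead of the robot, y to its left, z up, the work surface at z = 0. Lengths are in m, angles in rad, forces in N, time in s.
With the tool pointing down it reaches from about 0.425 to 1.025 m from the base axis. Payload 9.4 kg.
Tool frame: the origin (TCP) lies on the centre line of the jaws, within the pads' length; the fingertips stand 17 mm ahead of it and the grasp point (between the pads) lies 2 mm behind it; x points along the fingers, y is the direction in which the jaws open and shut, and the axes are right-handed (so a half turn about x gives the same grasp; the last joint's range is limited). The gripper opens to 93 mm and grips with 3 to 60 N. Pads are 15 mm wide; open, the fingers measure 128 mm over their backs; the gripper's body (75 mm by 188 mm) begins 65 mm behind the grasp point.
Start: joints at [1.147, 0.599, -0.003, 1.599, 0.002, 0.943, -0.08], TCP at [0.246, -0.682, 0.215] pointing down, gripper open.
Joint ranges: [-2.57, 2.57], [-0.35, 1.97], [-1.29, 1.29], [0.11, 2.56], [-1.05, 4.19], [0.11, 1.86], [-2.63, 2.63]. Speed limits (rad/s): [2.22, 2.22, 3.01, 3.01, 3.14, 3.14, 3.14].

INTERFACE

Orientations are given as a unit quaternion [w, x, y, z].
In Python, from station import env gives the robot as it stands.
- The arm moves only by the tool servo_tool, never from a script. Its arguments are lists of equal length, an entry for each row: "slide": the shift along the tool's x, y, z in mm, a list of three; "yaw": the turn about the tool's x in rad. A call has 1 to 10 rows; each row shifts and turns the commanded pose from where the row before left it, along the tool's axes as they then stand; what a row does not reach is not made up. A row lasts 1/10 s, in which the tool goes at most 50 mm and 8.59 degrees, less where a joint would pass 70% of its speed; a pose out of reach is approached as far as the arm can. A call is refused whole if a number of a shift passes 50 or a number of a turn 0.15, either way. A call with a gripper value outside its range is refused whole. "jaw" is the finger opening in mm, from 0 to 93, set as the call begins (left out, the last holds). The fingers move at their own pace and stop on an object; "grip_force" is the grip in N (left out, the last holds). Time passes only in rows, so rows that do not move let the fingers close. It gives the time, the measured TCP pose, the force and the opening at its end, in the units of the state.
- env.sense(): the state, without advancing time (a new reading comes with each control period).
- env.get_image(name): name is "side" or "top"; returns a dict with "pixels" (480x640x3 uint8, red, green, blue), "range_z" (480x640 float32, m along the optical axis (not along the pixel's ray), 0 where there is no reading), "camera_matrix" (3x3 intrinsics, pixels), "R" (3x3) and "t" (3): a world point X has camera coordinates R X + t. Camera axes: x right, y down, z forward; pixel columns grow to the right and rows downward; lengths in m; the calibration is good to about 2 mm. A picture is of the moment at which its call begins.
- env.hand_in(): hands the job in, once; it reports no verdict.
The state is a dict: "clock": time; "joints": joint angles; "joint_vel": joint speeds; "joint_efforts": joint torques, N m; "position": TCP position; "tool_rot": TCP orientation; "ft_force": force on the tool from outside, world axes, zero at the start; "moment": the same for the moment, N m; "gripper_width": finger opening in m.
Only numpy, scipy, OpenCV 4.12 (cv2) and the standard library are available. Lean on these libraries where they do the work, as an engineer would, in place of code of your own. Each camera call takes 0.05 s, during which the arm holds its last target. There are 200 camera calls.

TASK

Pick up the metal tamper by the end of its handle with the fingers pointing down, and in mid-air loosen the grip just enough that its heavy foot swings down and it hangs plumb; then tighten again. Set it foot down in the shallow metal tray, letting go only once the foot rests on the tray floor, so that it stands upright there by itself. Leave the things round about where they are.

Things in the scene. Friction and masses are not known exactly. Their poses are not given: they have to be found in the camera images.
- tamper: bare-metal tamper, 180 mm long, 0.2 kg, lying on its side: foot block (45 long, 44 wide, 36 mm thick) at its -x end, collar (22 mm across, 10 long), round handle of 14 mm diameter ending at +x. Origin: mid-length, on the side it lies on; x runs from foot (-90 mm) to handle end (+90), z is up as it lies. Standing on its foot, x points up. Its axis lies 18 mm from the origin along z
- tamper_grip (a point): point on the tamper's axis in the handle, 22 mm from the free end, 158 mm from the foot's end face; axes as the tamper's. The handle lies with its underside 11 mm above the worktop. Pinched here it stays put under a firm grip (50 N) and swings about the pads under a light one (3 to 5 N), which still carries it
- tamper_foot (a point): centre of the flat end face of the foot (44 x 36 mm), on the tamper's axis; axes as the tamper's. The centre of mass is about 50 mm from this face, on the axis
- tray: shallow open metal tray, 120 mm (own x) by 130 mm (own y), rim 12 mm high, walls and floor 3 mm thick, fixed on the worktop left of the tamper; origin: centre of its underside, floor 3 mm above that, own z up
- rubber_cone: black rubber cone 86 mm wide, 53 mm high, bystander; origin: centre of its underside
- tube_clamp: wooden test tube holder 160 mm long, 29 mm wide, 16 mm high, bystander lying at the worktop's near edge; origin: centre of its underside
- evaporating_dish: white porcelain dish 87 mm wide, 30 mm high, bystander; origin: centre of its underside
- sample_tub: beige plastic tub 93 mm wide, 77 mm high, bystander; origin: centre of its underside
- amber_jar: amber glass jar 117 mm wide, 177 mm high, bystander; origin: centre of its underside
- match_box: small box 35 x 52 x 14 mm, bystander; origin: centre of its underside
Things that resemble listed ones, but are neither listed nor needed, are in the scene too. Of the things that look like the tamper, the larger one is meant.

How it is judged:
By the outcome, as a careful person would: the job done as asked, in the order asked, and still so for the second after the job is handed in, with the robot touching nothing.
It also fails if it takes over 59 s, if anything falls off the work surface, if the arm or the gripper's body presses on something with over 40 N, if the wrist force passes 120 N, or if a joint passes its speed limit or range.

## Working session

There is one attempt and no reset: what is moved stays moved. The work goes in short steps, Python scripts to look and compute and a tool call to move; the robot and the scene stay as the last step left them, time stands still between calls to the robot, and variables do not carry over. Pictures are saved under pics/ and viewed, about 8 in all and at most 12, crops included, and the job is handed in when it is done.

Besides the shell and the picture viewer there is one more tool, called in YAML: its name, and indented under it one key for each argument. servo_tool: Moves the arm, as the interface text tells. Its arguments: {"type":"object","properties":{"slide":{"type":"array"},"yaw":{"type":"array"},"jaw":{"type":"number"},"grip_force":{"type":"number"}},"required":["slide","yaw"]}

```bash
mkdir -p pics; python3 - <<'E'
from station import env
import cv2,numpy as np
s=env.sense();print({k:np.round(v,3).tolist() for k,v in s.items()})
for n in("top","side"):
    d=env.get_image(n);np.savez(f"{n}0.npz",**d);cv2.imwrite(f"pics/{n}0.png",d["pixels"][...,::-1])
    print(n,d["camera_matrix"].tolist(),d["R"].round(3).tolist(),d["t"].round(3).tolist())
E
```

```text
{'clock': 0.0, 'joints': [1.147, 0.6, -0.003, 1.6, 0.002, 0.943, -0.08], 'joint_vel': [0.0, -0.001, -0.001, -0.002, 0.001, -0.0, 0.001], 'joint_efforts': [0.001, -76.507, 1.497, -25.234, -0.053, 0.017, 0.0], 'position': [0.246, -0.681, 0.214], 'tool_rot': [-0.121, -0.696, -0.123, 0.697], 'ft_force': [-0.551, -0.451, -0.098], 'moment': [-0.008, 0.049, -0.017], 'gripper_width': 0.093}
top [[613.7166632715961, 0.0, 308.4064126088485], [0.0, 613.7166632715961, 231.91690306613438], [0.0, 0.0, 1.0]] [[0.002, -1.0, -0.001], [-0.996, -0.002, -0.09], [0.09, 0.001, -0.996]] [0.077, 0.526, 1.459]
side [[448.2154647507204, 0.0, 323.5028554182324], [0.0, 448.2154647507204, 240.47340541362854], [0.0, 0.0, 1.0]] [[-0.844, -0.536, -0.008], [-0.269, 0.436, -0.859], [0.464, -0.723, -0.512]] [0.489, 0.138, 1.051]
```

View pics/top0.png

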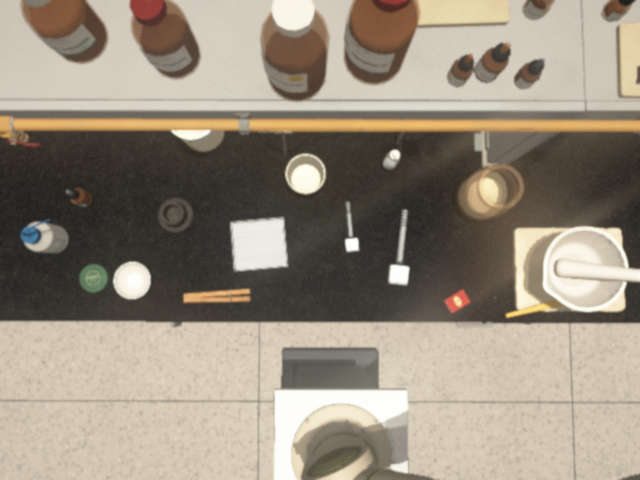

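View pics/side0.png

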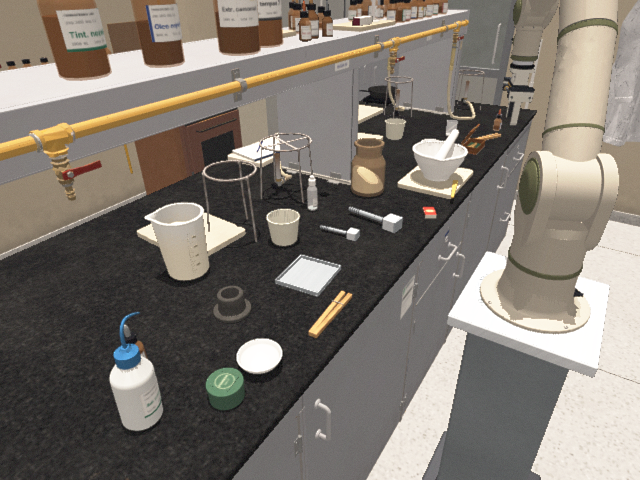

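The top view shows the larger tamper with its foot at about (399,274) and handle end at (404,211). The tray is at (259,244), and the smaller lookalike is at (350,225). The amber jar (490,190) and the mortar (585,270) stand to the right.

```bash
cat > h.py <<'E'
import numpy as np,cv2
from scipy.spatial.transform import Rotation as Rot
def ray(d,uv,z):
    K,R,t=d["camera_matrix"],d["R"],d["t"]
    c=-R.T@t; v=R.T@np.linalg.inv(K)@np.array([uv[0],uv[1],1.]); return c+v*(z-c[2])/v[2]
def cloud(d):
    K,R,t=d["camera_matrix"],d["R"],d["t"]; v,u=np.mgrid[:480,:640]; Z=d["range_z"]
    P=np.stack([(u-K[0,2])*Z/K[0,0],(v-K[1,2])*Z/K[1,1],Z],-1); return (P-t)@R
def tool(s):
    return Rot.from_quat(np.roll(s["tool_rot"],-1)).as_matrix()
E
python3 - <<'E'
from h import *
from station import env
d=dict(np.load("top0.npz"));P=cloud(d);g=cv2.cvtColor(d["pixels"],cv2.COLOR_RGB2GRAY)
def blob(x0,y0,x1,y1,th):
    m=np.zeros_like(g);m[y0:y1,x0:x1]=(g[y0:y1,x0:x1]>th)*255
    n,l,st,c=cv2.connectedComponentsWithStats(m); k=1+np.argmax(st[1:,4]); return (l==k)
m=blob(375,200,425,295,90)
ys,xs=np.nonzero(m);print("tamper rows",ys.min(),ys.max())
for y in range(ys.min(),ys.max()+1,4): q=xs[ys==y];print(y,q.min(),q.max(),P[y,int(q.mean())].round(3))
foot=m.copy();foot[:262]=0;fy,fx=np.nonzero(foot);r=cv2.minAreaRect(np.c_[fx,fy].astype(np.float32));print("foot",r,ray(d,r[0],.036))
hm=m.copy();hm[258:]=0;hy,hx=np.nonzero(hm);a,b=np.polyfit(hy,hx,1)
for y in(ys.min(),250):print("handle",ray(d,(a*y+b,y),.022))
m=blob(220,205,300,285,90);ys,xs=np.nonzero(m);r=cv2.minAreaRect(np.c_[xs,ys].astype(np.float32));print("tray",r,ray(d,r[0],.008))
print([ray(d,p,.008).round(3).tolist() for p in cv2.boxPoints(r)])
for n,b in dict(mortar=(510,200,635,315),jar=(450,150,530,220),small=(335,190,365,260),tub=(280,145,330,200)).items():
    q=P[b[1]:b[3],b[0]:b[2]].reshape(-1,3);q=q[q[:,2]>.008];q=q[q[:,2]<.6];print(n,q.min(0).round(3),q.max(0).round(3))
q=P[110:135,300:420].reshape(-1,3);print("pipe zmax",q[:,2].max(),q[:,0].min(), P[105,350],P[123,400])
print(tool(env.sense()).round(3))
E
```

```text
tamper rows 209 285
209 403 406 [ 0.585 -0.157 -0.   ]
213 402 407 [ 0.572 -0.152  0.027]
217 401 407 [ 0.562 -0.152  0.027]
221 401 406 [ 0.553 -0.151  0.021]
225 401 405 [ 0.543 -0.15   0.026]
229 400 406 [ 0.533 -0.15   0.026]
233 399 405 [ 0.523 -0.146  0.033]
237 399 405 [ 0.513 -0.146  0.031]
241 398 404 [ 0.504 -0.145  0.023]
245 398 404 [ 0.494 -0.144  0.027]
249 397 403 [ 0.485 -0.142  0.025]
253 397 403 [ 0.475 -0.142  0.027]
257 397 403 [ 0.465 -0.141  0.029]
261 397 402 [ 0.455 -0.138  0.035]
265 389 407 [ 0.446 -0.135  0.04 ]
269 389 409 [ 0.436 -0.137  0.039]
273 388 409 [ 0.427 -0.135  0.038]
277 388 408 [ 0.417 -0.135  0.038]
281 388 408 [ 0.408 -0.134  0.04 ]
285 399 406 [ 0.398 -0.15  -0.001]
foot ((398.5, 273.5), (23.0, 21.0), 90.0) [ 0.4255165  -0.13624887  0.036     ]
handle [ 0.58202163 -0.15541343  0.022     ]
handle [ 0.48239412 -0.14345081  0.022     ]
tray ((258.536865234375, 243.90576171875), (51.69590377807617, 55.407875061035156), 84.80557250976562) [0.49750682 0.1999416  0.008     ]
[[0.554, 0.274, 0.008], [0.567, 0.139, 0.008], [0.441, 0.127, 0.008], [0.429, 0.261, 0.008]]
mortar [ 0.33  -0.714  0.008] [ 0.604 -0.358  0.182]
jar [ 0.555 -0.465  0.008] [ 0.73  -0.272  0.187]
small [ 0.473 -0.057  0.008] [0.628 0.011 0.034]
tub [0.613 0.028 0.008] [0.74  0.149 0.087]
pipe zmax 1.5002575033633436 0.392819403704703 [0.6952318  0.00878511 0.50048204] [ 0.67505016 -0.0798661   0.46260627]
[[-0.001  0.34  -0.94 ]
 [ 0.001 -0.94  -0.34 ]
 [-1.    -0.001  0.   ]]
```

servo_tool:
  slide:
    - [-35, 0, 0]
    - [-35, 0, 0]
    - [-35, 0, 0]
    - [0, -26, -31.7]
    - [0, -26, -31.7]
    - [0, -26, -31.7]
    - [0, -26, -31.7]
    - [0, -26, -31.7]
    - [0, -26, -31.7]
    - [0, -26, -31.7]
  yaw: [0, 0, 0, 0, 0, 0, 0, 0, 0, 0]
  jaw: 60

```text
clock: 1.1
position: [0.3937, -0.4336, 0.3196]
tool_rot: [-0.122, -0.696, -0.122, 0.697]
ft_force: [0.7, -0.1, 0.3]
gripper_width: 0.0602
```

servo_tool:
  slide:
    - [0, -26, -31.7]
    - [0, -26, -31.7]
    - [0, -26, -31.7]
    - [0, -26, -31.7]
    - [0, -26, -31.7]
    - [0, -26, -31.7]
    - [0, -26, -31.7]
    - [0, -26, -31.7]
    - [0, 0, 0]
    - [0, 0, 0]
  yaw: [0, 0, 0, 0, 0, 0, 0, 0, 0, 0]

```text
clock: 2.1
position: [0.5611, -0.1526, 0.3193]
tool_rot: [-0.123, -0.696, -0.123, 0.697]
ft_force: [-0.7, -0.8, 0.1]
gripper_width: 0.0604
```

servo_tool:
  slide:
    - [0, 0, 0]
    - [0, 0, 0]
    - [0, 0, 0]
    - [0, 0, 0]
    - [0, 0, 0]
    - [0, 0, 0]
  yaw: [0.1, 0.1, 0.1, 0.1, 0.065, 0]

```text
clock: 2.7
position: [0.5602, -0.1551, 0.3197]
tool_rot: [0.043, -0.706, 0.043, 0.706]
ft_force: [0.3, -0.1, -0.0]
gripper_width: 0.06
```

servo_tool:
  slide:
    - [40, 0, 0]
    - [40, 0, 0]
    - [40, 0, 0]
    - [40, 0, 0]
    - [40, 0, 0]
    - [20, 0, 0]
    - [20, 0, 0]
    - [0, 0, 0]
  yaw: [0, 0, 0, 0, 0, 0, 0, 0]

```text
clock: 3.5
position: [0.5591, -0.1541, 0.0774]
tool_rot: [0.042, -0.704, 0.041, 0.707]
ft_force: [-0.1, 0.3, -0.4]
gripper_width: 0.0601
```

```bash
python3 - <<'E'
from h import *
from station import env
s=env.sense();T=tool(s);p=np.array(s["position"]);print(p,T.round(3).tolist(),np.round(s["joints"],2))
g=np.array([.5605,-.1525,.018]);print("tool-frame mm to grip",((g-p)@T*1000).round(1))
for n in("side","top"):
    d=env.get_image(n);K=d["camera_matrix"]
    c=d["R"]@g+d["t"];u=(K@c/c[2])[:2].astype(int);print(n,u)
    x0,y0=max(u[0]-50,0),max(u[1]-50,0);im=d["pixels"][y0:y0+100,x0:x0+100,::-1].copy();im=cv2.resize(im,None,fx=5,fy=5,interpolation=2)
    for q in (g,g+[.0218,-.0026,0],g+[-.158*.993,.0187,0]):
        c=d["R"]@q+d["t"];w=(K@c/c[2])[:2];cv2.circle(im,tuple(int(v) for v in ((w-[x0,y0])*5)),4,(0,0,255),1)
    cv2.imwrite(f"pics/{n}1.png",im)
E
```

```text
[ 0.55912798 -0.154149    0.07744855] [[-0.004, -0.117, -0.993], [0.001, -0.993, 0.117], [-1.0, 0.0, 0.005]] [ 0.21  0.61 -0.05  2.04  0.07  0.49 -1.58]
tool-frame mm to grip [59.4 -1.8 -1.4]
side [354 210]
top [403 218]
```

View pics/side1.png

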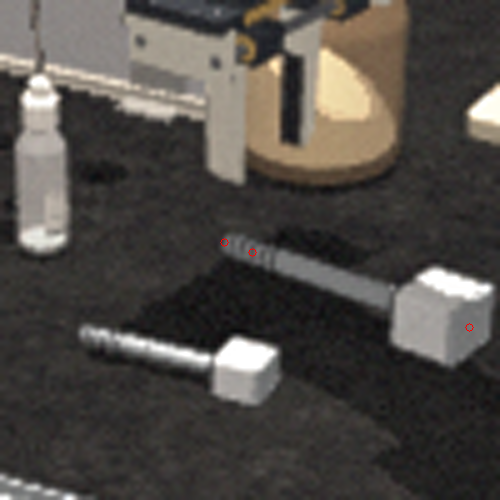

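The crop shows both fingers above and astride the handle. The projected grip point (252,252) and end point (224,241) lie on the handle, so I'll descend.

servo_tool:
  slide:
    - [20, -1.8, -1.4]
    - [20, 0, 0]
    - [10, 0, 0]
    - [4, 0, 0]
    - [3, 0, 0]
    - [0, 0, 0]
    - [0, 0, 0]
  yaw: [0, 0, 0, 0, 0, 0, 0]

```text
clock: 4.3
position: [0.563, -0.152, 0.0235]
tool_rot: [-0.042, 0.706, -0.042, -0.706]
ft_force: [-0.1, 0.5, -0.2]
gripper_width: 0.0602
```

servo_tool:
  slide:
    - [0, 0, 0]
    - [0, 0, 0]
    - [0, 0, 0]
    - [0, 0, 0]
    - [0, 0, 0]
    - [0, 0, 0]
    - [0, 0, 0]
    - [0, 0, 0]
  yaw: [0, 0, 0, 0, 0, 0, 0, 0]
  jaw: 0
  grip_force: 50

```text
clock: 5.1
position: [0.5626, -0.1518, 0.0228]
tool_rot: [0.042, -0.706, 0.042, 0.706]
ft_force: [-0.5, 0.1, -0.0]
gripper_width: 0.0021
```

The jaws shut to 2 mm, so they aren't holding the handle. I'll look.

```bash
cat > look.py <<'E'
from h import *
from station import env
import sys
name,n,u,v,h=sys.argv[1],sys.argv[2],*map(int,sys.argv[3:6])
s=env.sense();print(s["clock"],s["position"],s["gripper_width"],s["ft_force"])
d=env.get_image(n);np.savez(name+".npz",**d)
im=d["pixels"][max(v-h,0):v+h,max(u-h,0):u+h,::-1];cv2.imwrite(f"pics/{name}.png",cv2.resize(im,(560,560),interpolation=2))
E
python3 look.py a1 side 360 215 45
```

```text
5.1 [ 0.56263945 -0.15181173  0.02276856] 0.00205421485742314 [-0.45020533  0.11195709 -0.04592011]
```

View pics/a1.png

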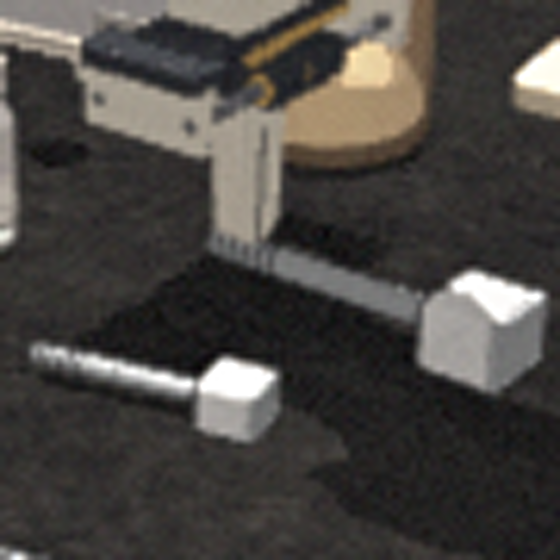

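```bash
python3 - <<'E'
from h import *
d=dict(np.load("a1.npz"));P=cloud(d)
# crop origin (315,170), scale 90/560
for X,Y in [(235,140),(235,180),(235,210),(235,225),(235,236),(235,246),(235,256),(265,140),(265,180),(265,215),(265,230),(265,245),(265,258),(340,280),(400,300)]:
    u,v=int(315+X*90/560),int(170+Y*90/560);print((X,Y),(u,v),d["pixels"][v,u],P[v,u].round(4))
from station import env
t=env.get_image("top");np.savez("t1.npz",**t);Q=cloud(t)
for v in range(205,232,3):print(v,[ (u,t["pixels"][v,u].mean().round(),*Q[v,u].round(3)) for u in (400,404,408)])
E
```

```text
(235, 140) (352, 192) [166 156 143] [ 0.5622 -0.136   0.0874]
(235, 180) (352, 198) [162 154 140] [ 0.5615 -0.1357  0.0676]
(235, 210) (352, 203) [162 154 140] [ 0.562  -0.1376  0.0497]
(235, 225) (352, 206) [166 156 142] [ 0.5605 -0.1353  0.0407]
(235, 236) (352, 207) [151 141 131] [ 0.5646 -0.1431  0.0329]
(235, 246) (352, 209) [84 82 84] [ 0.5695 -0.1524  0.0206]
(235, 256) (352, 211) [83 83 85] [ 0.566  -0.1462  0.0171]
(265, 140) (357, 192) [106 101  96] [ 0.5569 -0.1583  0.08  ]
(265, 180) (357, 198) [132 126 116] [ 0.5548 -0.1558  0.0611]
(265, 215) (357, 204) [161 149 138] [ 0.5531 -0.1539  0.0417]
(265, 230) (357, 206) [161 154 141] [ 0.5541 -0.1561  0.0336]
(265, 245) (357, 209) [80 79 82] [ 0.5523 -0.1534  0.0247]
(265, 258) (357, 211) [118 116 118] [ 0.5484 -0.1466  0.0217]
(340, 280) (369, 215) [121 123 123] [ 0.5052 -0.1446  0.0203]
(400, 300) (379, 218) [120 124 122] [ 0.4687 -0.1395  0.0223]
205 [(400, np.float64(86.0), np.float64(0.563), np.float64(-0.112), np.float64(0.236)), (404, np.float64(70.0), np.float64(0.544), np.float64(-0.098), np.float64(0.38)), (408, np.
[... 1401 characters left out ...]
.126), np.float64(0.135)), (404, np.float64(89.0), np.float64(0.537), np.float64(-0.137), np.float64(0.126)), (408, np.float64(89.0), np.float64(0.508), np.float64(-0.101), np.float64(0.402))]
226 [(400, np.float64(50.0), np.float64(0.529), np.float64(-0.126), np.float64(0.14)), (404, np.float64(50.0), np.float64(0.529), np.float64(-0.135), np.float64(0.135)), (408, np.float64(57.0), np.float64(0.529), np.float64(-0.144), np.float64(0.138))]
229 [(400, np.float64(79.0), np.float64(0.533), np.float64(-0.142), np.float64(0.026)), (404, np.float64(93.0), np.float64(0.533), np.float64(-0.152), np.float64(0.025)), (408, np.float64(39.0), np.float64(0.536), np.float64(-0.166), np.float64(-0.001))]
```

```bash
python3 - <<'E'
from h import *
d=dict(np.load("a1.npz"))
for uv in [(349,196),(352,196.5),(352,207),(357,207.5)]:
    for z in (.03,.04,.06,.07,.08,.09):print(uv,ray(d,uv,z).round(3))
from station import env
s=env.sense();print(s["joints"],s["ft_force"],s["joint_efforts"])
P=cloud(d);print("col350",[(v,P[v,351].round(3).tolist()) for v in range(196,212)])
E
```

```text
(349, 196) [ 0.615 -0.214  0.03 ]
(349, 196) [ 0.605 -0.195  0.04 ]
(349, 196) [ 0.584 -0.158  0.06 ]
(349, 196) [ 0.574 -0.139  0.07 ]
(349, 196) [ 0.564 -0.12   0.08 ]
(349, 196) [ 0.553 -0.102  0.09 ]
(352, 196.5) [ 0.605 -0.215  0.03 ]
(352, 196.5) [ 0.595 -0.197  0.04 ]
(352, 196.5) [ 0.575 -0.159  0.06 ]
(352, 196.5) [ 0.564 -0.141  0.07 ]
(352, 196.5) [ 0.554 -0.122  0.08 ]
(352, 196.5) [ 0.544 -0.103  0.09 ]
(352, 207) [ 0.567 -0.148  0.03 ]
(352, 207) [ 0.558 -0.131  0.04 ]
(352, 207) [ 0.539 -0.095  0.06 ]
(352, 207) [ 0.529 -0.078  0.07 ]
(352, 207) [ 0.519 -0.06   0.08 ]
(352, 207) [ 0.51  -0.042  0.09 ]
(357, 207.5) [ 0.552 -0.153  0.03 ]
(357, 207.5) [ 0.543 -0.136  0.04 ]
(357, 207.5) [ 0.524 -0.1    0.06 ]
(357, 207.5) [ 0.515 -0.083  0.07 ]
(357, 207.5) [ 0.506 -0.065  0.08 ]
(357, 207.5) [ 0.496 -0.047  0.09 ]
[ 0.19576901  0.70206002 -0.0439932   2.06204503  0.07685737  0.37905477
 -1.59824764] [0.48724873 0.05598185 0.21633395] [-4.98859532e-03 -7.02752566e+01  1.01610180e+00 -1.15929464e+01
  5.26169279e-04 -7.70541723e-02 -2.04230282e-04]
col350 [(196, [0.564, -0.133, 0.075]), (197, [0.565, -0.135, 0.071]), (198, [0.565, -0.135, 0.067]), (199, [0.565, -0.136, 0.063]), (200, [0.565, -0.136, 0.06]), (201, [0.567, -0.139, 0.055]), (202, [0.565, -0.137, 0.052]), (203, [0.566, -0.139, 0.048]), (204, [0.564, -0.135, 0.047]), (205, [0.565, -0.137, 0.042]), (206, [0.567, -0.14, 0.037]), (207, [0.567, -0.141, 0.033]), (208, [0.574, -0.154, 0.022]), (209, [0.573, -0.152, 0.02]), (210, [0.57, -0.147, 0.02]), (211, [0.57, -0.147, 0.016])]
```

Depth readings put the fingertips about 24 mm higher than the reported TCP implies, both open and shut, so the jaws closed just above the handle. I'll open, go down in steps while watching the force, and close again.

servo_tool:
  slide:
    - [0, 0, 0]
    - [0, 0, 0]
    - [0, 0, 0]
    - [0, 0, 0]
    - [5, 0, 1.5]
    - [5, 0, 0]
    - [5, 0, 0]
    - [0, 0, 0]
    - [0, 0, 0]
  yaw: [0, 0, 0, 0, 0, 0, 0, 0, 0]
  jaw: 60

```text
clock: 6.1
position: [0.561, -0.1516, 0.0075]
tool_rot: [0.042, -0.706, 0.042, 0.706]
ft_force: [0.3, -0.5, 1.0]
gripper_width: 0.0597
```

```bash
python3 - <<'E'
from h import *
from station import env
s=env.sense();print(s["position"],tool(s).round(3).tolist(),s["ft_force"],s["gripper_width"])
d=env.get_image("side");P=cloud(d);m=(P[...,0]>.535)&(P[...,0]<.59)&(P[...,1]>-.13)&(P[...,1]<-.09)&(P[...,2]>.004)&(P[...,2]<.09)
q=P[m];print(len(q),np.percentile(q[:,2],[0,2,5,10]).round(4),q[:,0].min(),q[:,0].max())
v,u=np.nonzero(m);c=int(np.median(u))
for y in range(v.min(),v.max()+4):print(y,c,P[y,c].round(3),d["pixels"][y,c])
E
```

```text
[ 0.56097019 -0.15159039  0.00745735] [[-0.001, -0.118, -0.993], [0.0, -0.993, 0.118], [-1.0, -0.0, 0.001]] [ 0.28780212 -0.47650577  0.99895651] 0.05965948366715013
134 [0.0044 0.0146 0.018  0.0231] 0.5486088750071187 0.5761076516538745
195 348 [ 0.535 -0.063  0.113] [165 157 144]
196 348 [ 0.538 -0.069  0.107] [163 156 142]
197 348 [ 0.536 -0.064  0.106] [163 154 143]
198 348 [ 0.537 -0.066  0.102] [143 136 125]
199 348 [ 0.537 -0.066  0.099] [144 135 127]
200 348 [ 0.557 -0.104  0.075] [165 157 145]
201 348 [ 0.559 -0.106  0.07 ] [168 160 147]
202 348 [ 0.557 -0.103  0.069] [171 162 147]
203 348 [ 0.559 -0.107  0.063] [173 164 150]
204 348 [ 0.56  -0.108  0.059] [170 163 148]
205 348 [ 0.56  -0.108  0.056] [171 161 146]
206 348 [ 0.559 -0.107  0.053] [169 157 146]
207 348 [ 0.558 -0.105  0.051] [170 161 147]
208 348 [ 0.559 -0.107  0.047] [169 159 146]
209 348 [ 0.559 -0.108  0.043] [169 160 147]
210 348 [ 0.557 -0.105  0.041] [166 159 145]
211 348 [ 0.559 -0.109  0.035] [169 160 147]
212 348 [ 0.559 -0.109  0.032] [169 161 148]
213 348 [ 0.561 -0.111  0.027] [168 160 146]
214 348 [ 0.559 -0.108  0.025] [169 159 147]
215 348 [ 0.559 -0.108  0.022] [159 151 139]
216 348 [ 0.563 -0.116  0.014] [118 112 103]
217 348 [ 0.571 -0.13   0.002] [45 42 43]
218 348 [ 0.571 -0.131 -0.002] [26 25 25]
219 348 [ 0.564 -0.118  0.002] [33 32 32]
220 348 [ 0.563 -0.117 -0.001] [26 22 21]
221 348 [ 0.56  -0.111 -0.001] [30 29 29]
222 348 [ 0.555 -0.102  0.002] [29 29 30]
```

servo_tool:
  slide:
    - [4, 0, 0]
    - [3, 0, 0]
    - [3, 0, 0]
    - [0, 0, 0]
    - [0, 0, 0]
  yaw: [0, 0, 0, 0, 0]

```text
clock: 6.65
position: [0.561, -0.1516, -0.0023]
tool_rot: [0.042, -0.706, 0.042, 0.706]
ft_force: [0.3, 0.9, -0.5]
gripper_width: 0.0603
```

servo_tool:
  slide:
    - [0, 0, 0]
    - [0, 0, 0]
    - [0, 0, 0]
    - [0, 0, 0]
    - [0, 0, 0]
    - [0, 0, 0]
    - [0, 0, 0]
  yaw: [0, 0, 0, 0, 0, 0, 0]
  jaw: 0
  grip_force: 50

```text
clock: 7.35
position: [0.5612, -0.1517, -0.0022]
tool_rot: [-0.042, 0.706, -0.042, -0.706]
ft_force: [0.4, -0.2, -0.8]
gripper_width: 0.0126
```

The opening of 12.6 mm suggests the tips may only just reach the handle's axis. I'll regrip 4 mm deeper, watching the force.

servo_tool:
  slide:
    - [0, 0, 0]
    - [0, 0, 0]
    - [0, 0, 0]
    - [2, 0, 0]
    - [2, 0, 0]
    - [0, 0, 0]
  yaw: [0, 0, 0, 0, 0, 0]
  jaw: 35

```text
clock: 7.95
position: [0.5614, -0.1518, -0.0036]
tool_rot: [-0.042, 0.706, -0.042, -0.705]
ft_force: [-6.4, 1.3, 35.3]
gripper_width: 0.0344
```

servo_tool:
  slide:
    - [0, 0, 0]
    - [0, 0, 0]
    - [0, 0, 0]
    - [0, 0, 0]
    - [0, 0, 0]
    - [0, 0, 0]
  yaw: [0, 0, 0, 0, 0, 0]
  jaw: 0
  grip_force: 50

```text
clock: 8.55
position: [0.5629, -0.152, -0.0036]
tool_rot: [-0.042, 0.707, -0.042, -0.704]
ft_force: [-2.2, 0.8, 30.3]
gripper_width: 0.013
```

```bash
python3 look.py a2 side 360 215 45
```

```text
8.55 [ 0.56291146 -0.15197944 -0.00357059] 0.012962942168813468 [-2.16171507  0.81503782 30.27133697]
```

View pics/a2.png

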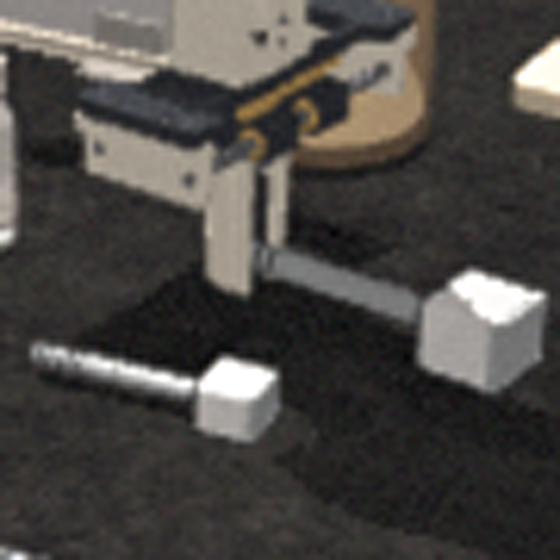

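The fingers now straddle the handle end at (250,270) with their tips on the worktop. The reported z is therefore about 20 mm low. The grip is at axis height, so I'll lift.

servo_tool:
  slide:
    - [-5, 0, 0]
    - [-15, 0, 0]
    - [-25, 0, 0]
    - [-35, 0, 0]
    - [-35, 0, 0]
    - [-35, 0, 0]
    - [-35, 0, 0]
    - [-35, 0, 0]
    - [-25, 0, 0]
    - [-15, 0, 0]
  yaw: [0, 0, 0, 0, 0, 0, 0, 0, 0, 0]

```text
clock: 9.6
position: [0.5612, -0.1517, 0.2566]
tool_rot: [-0.042, 0.707, -0.042, -0.705]
ft_force: [0.1, 0.5, -2.4]
gripper_width: 0.013
```

servo_tool:
  slide:
    - [0, 0, 0]
    - [0, 0, 0]
    - [0, 0, 0]
  yaw: [0, 0, 0]

```text
clock: 9.9
position: [0.5603, -0.1515, 0.2527]
tool_rot: [0.042, -0.705, 0.042, 0.707]
ft_force: [0.2, -0.7, -1.9]
gripper_width: 0.0124
```

```bash
python3 look.py a3 side 365 170 100
```

```text
9.9 [ 0.56034272 -0.15148274  0.25267336] 0.012447147074727407 [ 0.16058951 -0.67789111 -1.91355625]
```

View pics/a3.png

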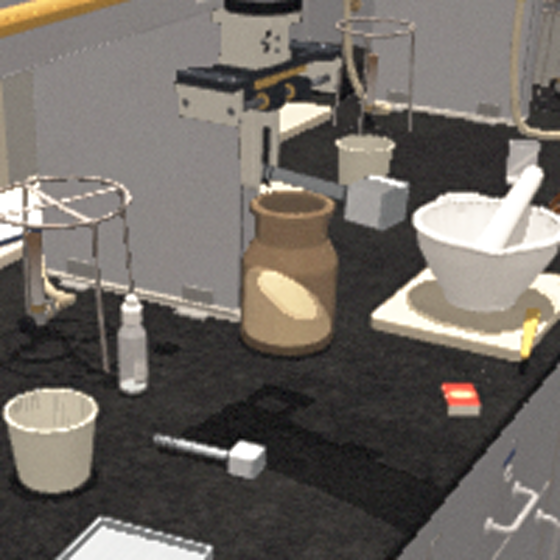

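The tamper is held level, with its foot at (375,200) in the crop, and the force reading of about 2 N matches its weight. I'll loosen the grip to let it swing.

servo_tool:
  slide:
    - [0, 0, 0]
    - [0, 0, 0]
    - [0, 0, 0]
    - [0, 0, 0]
    - [0, 0, 0]
    - [0, 0, 0]
    - [0, 0, 0]
    - [0, 0, 0]
    - [0, 0, 0]
    - [0, 0, 0]
  yaw: [0, 0, 0, 0, 0, 0, 0, 0, 0, 0]
  grip_force: 4

```text
clock: 10.95
position: [0.561, -0.1516, 0.2538]
tool_rot: [0.042, -0.706, 0.042, 0.706]
ft_force: [-0.1, 0.4, -2.2]
gripper_width: 0.0137
```

servo_tool:
  slide:
    - [0, 0, 0]
    - [0, 0, 0]
    - [0, 0, 0]
    - [0, 0, 0]
    - [0, 0, 0]
    - [0, 0, 0]
    - [0, 0, 0]
    - [0, 0, 0]
    - [0, 0, 0]
    - [0, 0, 0]
  yaw: [0, 0, 0, 0, 0, 0, 0, 0, 0, 0]

```text
clock: 11.95
position: [0.5615, -0.1516, 0.2539]
tool_rot: [-0.042, 0.706, -0.042, -0.706]
ft_force: [0.9, -1.0, -1.1]
gripper_width: 0.0137
```

```bash
python3 look.py a4 side 365 170 100
```

```text
11.95 [ 0.56149225 -0.15164662  0.25390193] 0.013684649871331342 [ 0.9161002  -1.03506038 -1.06393731]
```

View pics/a4.png

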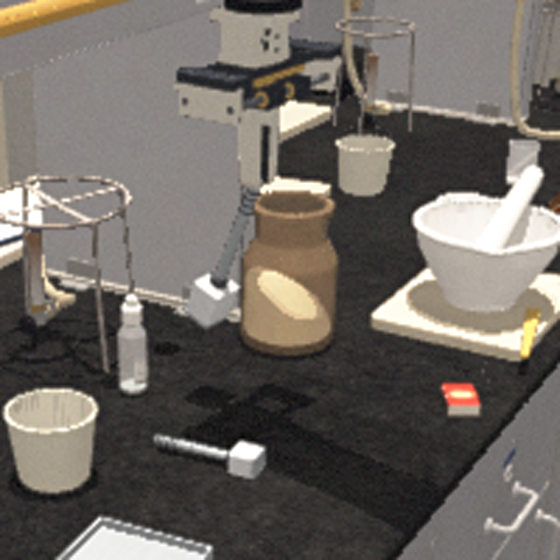

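The foot has swung past plumb, to (215,300) in the crop. I'll let it settle and measure the lean numerically.

servo_tool:
  slide:
    - [0, 0, 0]
    - [0, 0, 0]
    - [0, 0, 0]
    - [0, 0, 0]
    - [0, 0, 0]
    - [0, 0, 0]
    - [0, 0, 0]
    - [0, 0, 0]
    - [0, 0, 0]
    - [0, 0, 0]
  yaw: [0, 0, 0, 0, 0, 0, 0, 0, 0, 0]

```text
clock: 13.0
position: [0.561, -0.1516, 0.2538]
tool_rot: [0.042, -0.706, 0.042, 0.706]
ft_force: [-0.0, -0.2, -2.2]
gripper_width: 0.0136
```

```bash
cat > lean.py <<'E'
from h import *
from station import env
s=env.sense();p=s["position"]+np.array([0,0,.02]);print(s["clock"],s["position"].round(4))
for i in range(3):
    d=env.get_image("side");P=cloud(d);q=P.reshape(-1,3)
    q=q[(np.abs(q[:,1]-p[1])<.05)&(np.abs(q[:,0]-p[0])<.17)&(q[:,2]>p[2]-.22)&(q[:,2]<p[2]-.02)&(q[:,2]>.025)]
    b=[ (round(z-p[2],2),len(r),*(np.median(r,0)-p).round(4)[:2],r[:,2].min().round(3)) for z in np.arange(p[2]-.20,p[2]-.02,.02) if len(r:=q[np.abs(q[:,2]-z)<.01])>3]
    print(s["clock"]);[print("  ",*x) for x in b]
E
python3 lean.py
```

```text
13.0 [ 0.561  -0.1516  0.2538]
13.0
   -0.2 62 0.1328 0.0398 0.064
   -0.18 140 -0.0111 0.0218 0.084
   -0.16 135 -0.0201 0.0212 0.104
   -0.14 95 -0.0177 0.0087 0.124
   -0.12 31 -0.0112 0.0044 0.144
   -0.1 31 -0.0113 0.0036 0.164
   -0.08 31 -0.0084 0.0044 0.184
   -0.06 31 -0.0071 0.0051 0.205
   -0.04 36 -0.0049 0.0032 0.224
13.0
   -0.2 61 0.1318 0.0406 0.064
   -0.18 139 -0.0192 0.0243 0.084
   -0.16 138 -0.0264 0.0219 0.104
   -0.14 100 -0.0248 0.0089 0.124
   -0.12 29 -0.0191 0.0063 0.144
   -0.1 33 -0.0143 0.0048 0.164
   -0.08 32 -0.0114 0.0046 0.185
   -0.06 33 -0.0095 0.0044 0.204
   -0.04 34 -0.0059 0.0046 0.224
13.0
   -0.2 66 0.1324 0.0394 0.064
   -0.18 131 -0.0246 0.0237 0.085
   -0.16 146 -0.029 0.0221 0.104
   -0.14 91 -0.0278 0.009 0.124
   -0.12 31 -0.0192 0.0062 0.145
   -0.1 31 -0.0161 0.0052 0.164
   -0.08 32 -0.0138 0.0041 0.184
   -0.06 33 -0.0086 0.0037 0.205
   -0.04 32 -0.0058 0.0037 0.224
```

servo_tool:
  slide:
    - [0, 0, 0]
    - [0, 0, 0]
    - [0, 0, 0]
    - [0, 0, 0]
    - [0, 0, 0]
    - [0, 0, 0]
    - [0, 0, 0]
    - [0, 0, 0]
    - [0, 0, 0]
    - [0, 0, 0]
  yaw: [0, 0, 0, 0, 0, 0, 0, 0, 0, 0]

```text
clock: 14.15
position: [0.5613, -0.1517, 0.2538]
tool_rot: [-0.042, 0.706, -0.042, -0.706]
ft_force: [0.9, -0.0, -2.5]
gripper_width: 0.0135
```

servo_tool:
  slide:
    - [0, 0, 0]
    - [0, 0, 0]
    - [0, 0, 0]
    - [0, 0, 0]
    - [0, 0, 0]
    - [0, 0, 0]
    - [0, 0, 0]
    - [0, 0, 0]
    - [0, 0, 0]
    - [0, 0, 0]
  yaw: [0, 0, 0, 0, 0, 0, 0, 0, 0, 0]

```text
clock: 15.15
position: [0.5611, -0.1516, 0.2537]
tool_rot: [0.042, -0.706, 0.042, 0.706]
ft_force: [-0.3, 0.4, -1.7]
gripper_width: 0.0133
```

servo_tool:
  slide:
    - [0, 0, 0]
    - [0, 0, 0]
    - [0, 0, 0]
    - [0, 0, 0]
    - [0, 0, 0]
    - [0, 0, 0]
    - [0, 0, 0]
    - [0, 0, 0]
    - [0, 0, 0]
    - [0, 0, 0]
  yaw: [0, 0, 0, 0, 0, 0, 0, 0, 0, 0]

```text
clock: 16.15
position: [0.5612, -0.1516, 0.2538]
tool_rot: [0.042, -0.706, 0.042, 0.706]
ft_force: [0.2, -0.2, -2.5]
gripper_width: 0.0136
```

```bash
sed -i 's/range(3)/range(4)/; s/\[print.*/print("  ",*[x for x in b if x[0] in (-.18,-.16,-.12,-.06,-.04)])/' lean.py; python3 lean.py; python3 - <<'E'
from h import *
from station import env
d=env.get_image("side");P=cloud(d);q=P.reshape(-1,3)
q=q[(np.abs(q[:,1]+.13)<.05)&(np.abs(q[:,0]-.545)<.06)&(q[:,2]>.03)&(q[:,2]<.25)];print(np.sort(q[:,2])[:8].round(3),np.histogram(q[:,2],np.arange(.07,.16,.005)))
E
```

```text
16.15 [ 0.5612 -0.1516  0.2538]
16.15
   (np.float64(-0.18), 142, np.float64(0.0028), np.float64(0.0195), np.float64(0.084)) (np.float64(-0.16), 126, np.float64(-0.0047), np.float64(0.0196), np.float64(0.104)) (np.float64(-0.12), 33, np.float64(-0.0002), np.float64(0.0026), np.float64(0.144)) (np.float64(-0.06), 32, np.float64(-0.0019), np.float64(0.0037), np.float64(0.204)) (np.float64(-0.04), 34, np.float64(-0.0017), np.float64(0.0035), np.float64(0.224))
16.15
   (np.float64(-0.18), 150, np.float64(0.002), np.float64(0.0204), np.float64(0.084)) (np.float64(-0.16), 140, np.float64(-0.0051), np.float64(0.0191), np.float64(0.104)) (np.float64(-0.12), 31, np.float64(-0.0044), np.float64(0.0034), np.float64(0.144)) (np.float64(-0.06), 32, np.float64(-0.0016), np.float64(0.0034), np.float64(0.204)) (np.float64(-0.04), 37, np.float64(-0.0022), np.float64(0.0046), np.float64(0.224))
16.15
   (np.float64(-0.18), 147, np.float64(-0.0048), np.float64(0.0213), np.float64(0.084)) (np.float64(-0.16), 127, np.float64(-0.005), np.float64(0.0202), np.float64(0.104)) (np.float64(-0.12), 32, np.floa
[... 220 characters left out ...]

16.15
   (np.float64(-0.18), 147, np.float64(-0.0014), np.float64(0.0211), np.float64(0.084)) (np.float64(-0.16), 133, np.float64(-0.0099), np.float64(0.0205), np.float64(0.104)) (np.float64(-0.12), 32, np.float64(-0.0048), np.float64(0.004), np.float64(0.144)) (np.float64(-0.06), 32, np.float64(-0.0032), np.float64(0.0029), np.float64(0.204)) (np.float64(-0.04), 34, np.float64(-0.0018), np.float64(0.0033), np.float64(0.224))
[0.082 0.084 0.084 0.084 0.084 0.084 0.084 0.085] (array([ 0,  0,  7, 24, 24, 25, 27, 25, 27, 26, 27, 50, 11, 13, 10,  8,  8]), array([0.07 , 0.075, 0.08 , 0.085, 0.09 , 0.095, 0.1  , 0.105, 0.11 ,
       0.115, 0.12 , 0.125, 0.13 , 0.135, 0.14 , 0.145, 0.15 , 0.155]))
```

```bash
python3 - <<'E'
from h import *
for f in("a3","a4"):
    d=dict(np.load(f+".npz"));P=cloud(d)
    print(f)
    def at(X,Y):
        u,v=int(265+X*200/560),int(70+Y*200/560);return (u,v),P[v,u].round(3),d["pixels"][v,u]
    pts=[(250,y) for y in range(120,206,6)]+([(300,182),(320,188),(340,192),(375,190),(375,215)] if f=="a3" else [(265,y) for y in range(120,206,6)]+[(235,240),(222,272),(213,295),(213,315)])
    for p in pts:print(p,*at(*p))
E
```

```text
a3
(250, 120) (354, 112) [ 0.559 -0.128  0.332] [165 154 140]
(250, 126) (354, 115) [ 0.557 -0.126  0.324] [165 157 142]
(250, 132) (354, 117) [ 0.558 -0.128  0.318] [161 154 142]
(250, 138) (354, 119) [ 0.558 -0.129  0.312] [163 153 142]
(250, 144) (354, 121) [ 0.56  -0.133  0.306] [166 157 143]
(250, 150) (354, 123) [ 0.559 -0.131  0.301] [163 155 142]
(250, 156) (354, 125) [ 0.557 -0.127  0.296] [164 156 142]
(250, 162) (354, 127) [ 0.557 -0.128  0.29 ] [167 158 143]
(250, 168) (354, 130) [ 0.557 -0.128  0.282] [165 155 143]
(250, 174) (354, 132) [ 0.559 -0.131  0.275] [165 156 144]
(250, 180) (354, 134) [ 0.559 -0.132  0.269] [163 156 143]
(250, 186) (354, 136) [ 0.562 -0.138  0.261] [145 138 128]
(250, 192) (354, 138) [ 0.699 -0.39   0.163] [126 123 120]
(250, 198) (354, 140) [ 0.699 -0.39   0.156] [129 125 126]
(250, 204) (354, 142) [ 0.662 -0.322  0.174] [124 105  86]
(300, 182) (372, 135) [ 0.505 -0.139  0.273] [117 119 118]
(320, 188) (379, 137) [ 0.483 -0.137  0.272] [119 122 123]
(340, 192) (386, 138) [ 0.461 -0.135  0.273] [123 123 124]
(375, 190) (398, 137) [ 0.42  -0.12
[... 1355 characters left out ...]
 29 33]
(265, 162) (359, 127) [ 0.557 -0.157  0.283] [31 34 34]
(265, 168) (359, 130) [ 0.557 -0.158  0.274] [27 27 33]
(265, 174) (359, 132) [ 0.558 -0.16   0.268] [24 30 32]
(265, 180) (359, 134) [ 0.557 -0.159  0.262] [40 41 45]
(265, 186) (359, 136) [ 0.905 -0.816  0.02 ] [255 252 227]
(265, 192) (359, 138) [ 0.894 -0.795  0.018] [255 251 226]
(265, 198) (359, 140) [ 0.656 -0.347  0.175] [110  90  71]
(265, 204) (359, 142) [ 0.653 -0.341  0.17 ] [98 80 70]
(235, 240) (348, 155) [ 0.586 -0.149  0.197] [118 120 120]
(222, 272) (344, 167) [ 0.602 -0.154  0.154] [120 120 119]
(213, 295) (341, 175) [ 0.602 -0.137  0.134] [255 255 255]
(213, 315) (341, 182) [ 0.603 -0.138  0.11 ] [153 150 147]
```

The foot hangs almost still, about 2° off plumb. The handle seems to have slid down in the pads, so I'll tighten now.

servo_tool:
  slide:
    - [0, 0, 0]
    - [0, 0, 0]
    - [0, 0, 0]
  yaw: [0, 0, 0]
  grip_force: 50

```text
clock: 16.7
position: [0.5611, -0.1516, 0.2538]
tool_rot: [0.042, -0.706, 0.042, 0.706]
ft_force: [0.2, 0.3, -2.1]
gripper_width: 0.0112
```

```bash
sed -i 's/range(4)/range(1)/' lean.py; python3 lean.py; python3 look.py a5 side 352 150 50
```

```text
16.7 [ 0.5611 -0.1516  0.2538]
16.7
   (np.float64(-0.18), 142, np.float64(0.0043), np.float64(0.0199), np.float64(0.084)) (np.float64(-0.16), 137, np.float64(-0.0031), np.float64(0.0193), np.float64(0.104)) (np.float64(-0.12), 32, np.float64(-0.0017), np.float64(0.0052), np.float64(0.144)) (np.float64(-0.06), 32, np.float64(-0.0029), np.float64(0.004), np.float64(0.204)) (np.float64(-0.04), 33, np.float64(-0.0018), np.float64(0.0038), np.float64(0.224))
16.75 [ 0.56113432 -0.15163796  0.25378004] 0.011655526174390264 [-0.35488236 -0.70446041 -1.9186975 ]
```

View pics/a5.png

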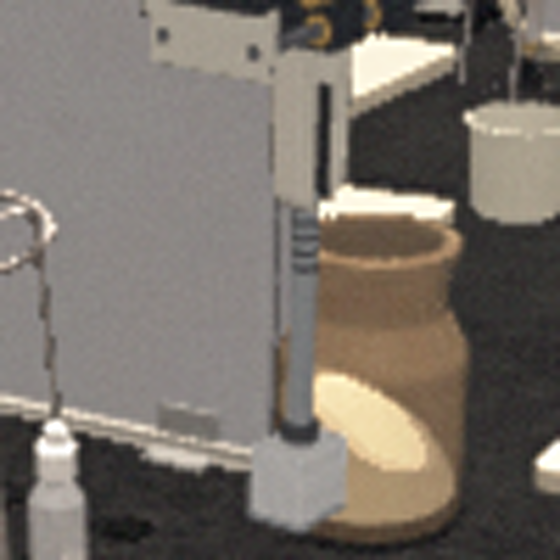

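The tamper hangs plumb with the foot at (300,480) in the crop, but it is held only by the last few millimetres of the handle. I'll carry it smoothly to the tray.

servo_tool:
  slide:
    - [0, -3.8, 1.2]
    - [0, -7.7, 2.3]
    - [0, -11.5, 3.5]
    - [0, -15.3, 4.7]
    - [0, -19.1, 5.9]
    - [0, -23, 7]
    - [0, -23, 7]
    - [0, -23, 7]
    - [0, -23, 7]
    - [0, -23, 7]
  yaw: [0, 0, 0, 0, 0, 0, 0, 0, 0, 0]

```text
clock: 17.8
position: [0.5284, 0.0282, 0.2539]
tool_rot: [-0.041, 0.706, -0.041, -0.706]
ft_force: [0.4, -0.5, -2.1]
gripper_width: 0.0115
```

servo_tool:
  slide:
    - [0, -23, 7]
    - [0, -23, 7]
    - [0, -23, 7]
    - [0, -23, 7]
    - [0, -23, 7]
    - [0, -19.1, 5.9]
    - [0, -14.4, 4.4]
    - [0, -10.5, 3.2]
    - [0, -6.7, 2.1]
    - [0, -3.8, 1.2]
  yaw: [0, 0, 0, 0, 0, 0, 0, 0, 0, 0]

```text
clock: 18.8
position: [0.4976, 0.2006, 0.2538]
tool_rot: [0.042, -0.706, 0.042, 0.706]
ft_force: [-0.1, 0.1, -1.0]
gripper_width: 0.0115
```

servo_tool:
  slide:
    - [0, 0, 0]
    - [0, 0, 0]
    - [0, 0, 0]
  yaw: [0, 0, 0]

```text
clock: 19.1
position: [0.498, 0.1994, 0.2538]
tool_rot: [0.042, -0.706, 0.042, 0.706]
ft_force: [0.4, 0.4, -1.5]
gripper_width: 0.0116
```

```bash
python3 lean.py; python3 look.py a6 side 305 230 70
```

```text
19.1 [0.498  0.1994 0.2538]
19.1
   (np.float64(-0.18), 152, np.float64(-0.0119), np.float64(0.0178), np.float64(0.084)) (np.float64(-0.16), 164, np.float64(-0.0116), np.float64(0.0179), np.float64(0.104)) (np.float64(-0.12), 48, np.float64(-0.0017), np.float64(0.0029), np.float64(0.144)) (np.float64(-0.06), 46, np.float64(-0.0008), np.float64(0.0032), np.float64(0.204)) (np.float64(-0.04), 46, np.float64(-0.0017), np.float64(0.0034), np.float64(0.224))
19.15 [0.49799198 0.19948947 0.25380083] 0.011519924318108337 [-0.02845251  0.80276034 -2.22372553]
```

View pics/a6.png

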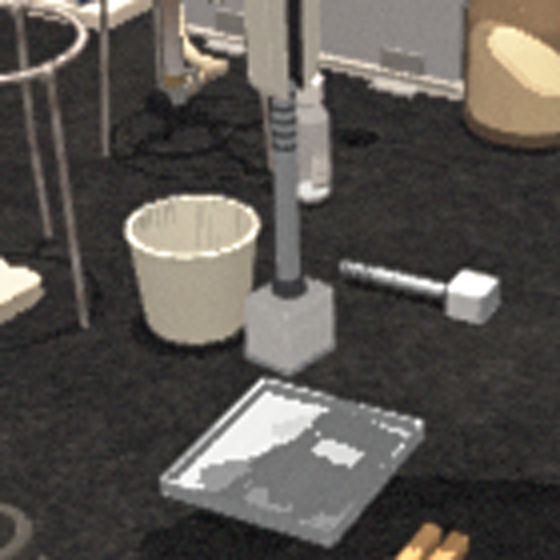

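It hangs plumb above the tray, with the foot at (290,325) in the crop. I'll lower it about 79 mm, slowing near the floor.

servo_tool:
  slide:
    - [5, 0, 0]
    - [12, 0, 0]
    - [18, 0, 0]
    - [18, 0, 0]
    - [12, 0, 0]
    - [6, 0, 0]
    - [2, 0, 0]
    - [0, 0, 0]
    - [0, 0, 0]
  yaw: [0, 0, 0, 0, 0, 0, 0, 0, 0]

```text
clock: 20.1
position: [0.4981, 0.2004, 0.1813]
tool_rot: [-0.042, 0.706, -0.042, -0.706]
ft_force: [-0.1, 0.3, -2.6]
gripper_width: 0.0116
```

servo_tool:
  slide:
    - [1, 0, 0]
    - [1, 0, 0]
    - [1, 0, 0]
    - [0, 0, 0]
    - [0, 0, 0]
  yaw: [0, 0, 0, 0, 0]

```text
clock: 20.6
position: [0.4978, 0.2002, 0.1778]
tool_rot: [0.042, -0.706, 0.042, 0.706]
ft_force: [0.5, -0.2, -1.6]
gripper_width: 0.0115
```

servo_tool:
  slide:
    - [1, 0, 0]
    - [1, 0, 0]
    - [0, 0, 0]
  yaw: [0, 0, 0]

```text
clock: 20.9
position: [0.4977, 0.2002, 0.1756]
tool_rot: [0.042, -0.706, 0.042, 0.706]
ft_force: [0.6, 0.8, -1.3]
gripper_width: 0.0115
```

servo_tool:
  slide:
    - [1, 0, 0]
    - [0, 0, 0]
    - [0, 0, 0]
  yaw: [0, 0, 0]

```text
clock: 21.2
position: [0.4978, 0.2002, 0.1748]
tool_rot: [0.042, -0.706, 0.042, 0.706]
ft_force: [0.1, -0.2, -1.8]
gripper_width: 0.0116
```

servo_tool:
  slide:
    - [1, 0, 0]
    - [0, 0, 0]
    - [0, 0, 0]
  yaw: [0, 0, 0]

```text
clock: 21.5
position: [0.4981, 0.2004, 0.1741]
tool_rot: [-0.042, 0.706, -0.042, -0.706]
ft_force: [-0.1, -0.3, 1.5]
gripper_width: 0.0118
```

servo_tool:
  slide:
    - [0.5, 0, 0]
    - [0, 0, 0]
    - [0, 0, 0]
  yaw: [0, 0, 0]

```text
clock: 21.8
position: [0.4985, 0.2005, 0.174]
tool_rot: [-0.042, 0.706, -0.042, -0.705]
ft_force: [0.9, 0.3, 5.2]
gripper_width: 0.0114
```

```bash
python3 lean.py; python3 look.py a7 side 305 240 60; python3 - <<'E'
from station import env
import time
print([env.sense()["ft_force"].round(1).tolist() for _ in range(2)])
E
```

```text
21.8 [0.4985 0.2005 0.174 ]
21.8
   (np.float64(-0.16), 144, np.float64(-0.0133), np.float64(0.0171), np.float64(0.025)) (np.float64(-0.12), 36, np.float64(-0.002), np.float64(0.0037), np.float64(0.064)) (np.float64(-0.06), 46, np.float64(-0.0026), np.float64(0.0031), np.float64(0.125)) (np.float64(-0.04), 44, np.float64(-0.0029), np.float64(0.0032), np.float64(0.144))
21.85 [0.49851687 0.20046524 0.17396638] 0.011964740820728797 [ 0.76995625 -0.60041734  5.62506335]
[[-0.1, -0.2, 5.5], [-0.1, -0.2, 5.5]]
```

View pics/a7.png

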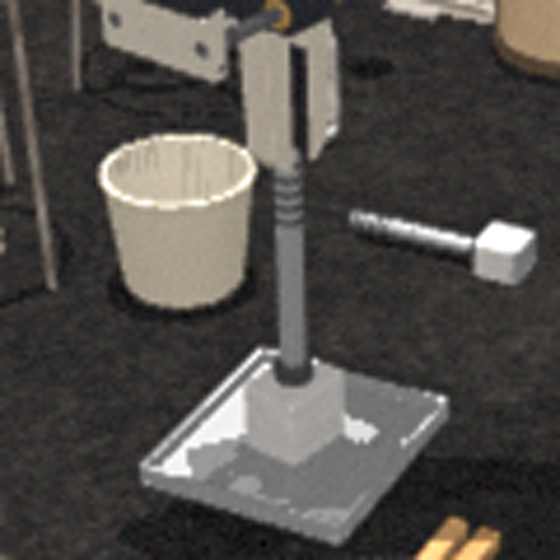

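The foot rests on the tray floor at (295,410) in the crop. It is upright, and the support force is about 7 N. I'll release with the arm still, then retreat straight up.

servo_tool:
  slide:
    - [0, 0, 0]
    - [0, 0, 0]
    - [0, 0, 0]
    - [0, 0, 0]
    - [0, 0, 0]
    - [0, 0, 0]
  yaw: [0, 0, 0, 0, 0, 0]
  jaw: 50

```text
clock: 22.5
position: [0.4977, 0.2002, 0.1732]
tool_rot: [0.042, -0.706, 0.042, 0.706]
ft_force: [0.2, 0.4, 0.1]
gripper_width: 0.0493
```

servo_tool:
  slide:
    - [-5, 0, 0]
    - [-15, 0, 0]
    - [-30, 0, 0]
    - [-30, 0, 0]
    - [-30, 0, 0]
    - [-20, 0, 0]
    - [-5, 0, 0]
    - [0, 0, 0]
    - [0, 0, 0]
    - [0, 0, 0]
  yaw: [0, 0, 0, 0, 0, 0, 0, 0, 0, 0]

```text
clock: 23.5
position: [0.4973, 0.1999, 0.307]
tool_rot: [0.041, -0.705, 0.042, 0.707]
ft_force: [-0.4, -0.0, 0.0]
gripper_width: 0.0501
```

```bash
python3 - <<'E'
from station import env
import cv2
s=env.sense();print(s["clock"],s["position"],s["gripper_width"],s["ft_force"])
d=env.get_image("side");cv2.imwrite("pics/fin.png",d["pixels"][100:400,150:500,::-1].repeat(2,0).repeat(2,1))
E
```

```text
23.5 [0.497256  0.1999206 0.3070449] 0.05005496976771359 [-0.44307208 -0.04434605  0.02773311]
```

View pics/fin.png

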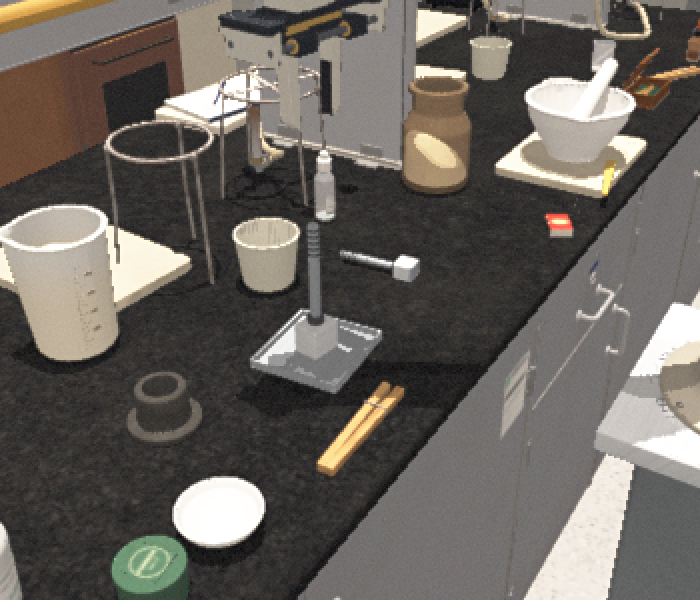

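The tamper stands upright in the tray at (317,290), the gripper is clear above it, and everything else is in its place.

```bash
python3 -c "
from station import env
print(env.hand_in())"
```

```text
the job is handed in; nothing more can be done
None
```

The tamper is standing upright by itself, foot down on the tray floor, and I handed the job in at about 23.5 s of the 59 s allowed.

I gripped the handle end at 50 N, lifted it and loosened to 4 N so the foot swung down. Once it hung within about 1–2° of plumb, I tightened back to 50 N. I lowered it into the tray until the force reading reversed, from about −2 N to +5.5 N, then opened the jaws and went straight up.

**Last checks:** the final picture shows the tamper upright in the tray, the gripper well clear, and the other things in view where they were. The wrist force reads about zero.

**What went wrong or disagreed:**
- **Missed first close:** the fingertips were about 20–25 mm higher than the reported tool position implied, so the first close passed above the handle. I went by the camera depth and contact instead.
- **Two further grips:** the second grip caught the handle slightly high, so I opened and regripped 4 mm lower. In doing so the fingertips pressed the worktop with up to 35 N on the calls' readings, close to the 40 N limit for the arm or gripper body.
- **Handle slipped:** under the light grip the handle slid about 20–30 mm down in the pads by the camera depth. It was then held only near its very end, but the firm grip carried it from there without slipping.

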